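# Load the microscope's dish carriage, clamp it home and set the focus

### The job

The checkered calibration block is still under the microscope: free the red clamp knob, pull the carriage fully out by its blue grip, put the block flat inside the small green tape square, and centre every culture dish that stands on the bench on its own green circle of the carriage. Then push the carriage fully home with the dishes in place, turn the clamp knob clockwise until it is locked, and set the focus knob so that its white pointer meets the bright green mark. Leave the tally counter, the bottle and the beaker where they are.

Things in the scene. Friction and masses are not known exactly. Their poses are not given: they have to be found in the camera images.
- stand: white base plate of the microscope, fixed, 220 mm (its x, from -80 to +140) by 570 mm (its y, from -300 to +270), 20 mm high; origin at table height. The carriage slides along its y: home is towards +y, under the microscope head, pulled out is towards -y. Keep the gripper clear of the head and column above it
- scope_head: microscope head over the carriage's home end; origin at the centre of the objective's lower face (54 mm wide), 125 to 150 mm above the table. Above it the head is 80 mm wide in stand y and rises to 370 mm; its column (50 x 60 mm) stands at stand point (115, 155 mm)
- carriage (a joint): slide of the dark grey dish carriage (130 mm wide in stand x, 297 mm long): 0 m = home under the microscope, 0.24 m = fully out towards the stand's -y; rubs with about 1.5 N. Its plate's top is 42 mm above the table, with side lips 4 mm high at 63 mm either side of the row of circles. The clamp blocks it while locked
- carriage_grip (a point): on the carriage's blue upright grip, a block 20 mm (stand x) by 36 mm (stand y) by 38 mm high, its top at 80 mm above the table; the point lies on its axis 12 mm below its top (68 mm above the table)
- place0 (a point): centre of the carriage's first green circle (72 mm outside), on the plate's top surface, 42 mm above the table; the nearest to the blue grip
- place1 (a point): centre of the second circle, 75 mm further along the carriage; axes parallel to the stand's
- place2 (a point): centre of the third circle, 75 mm further
- clamp (a joint): clamp knob (red disc with a black bar grip) on a vertical axis beside the carriage, on the far side from the robot: 0 = free (bar about along the slide), 1.4 rad = locked at its stop (bar across the slide, white line towards the carriage); grows turning clockwise seen from above. Its yellow finger then stands before the carriage's yellow lug; it can only be locked with the carriage home
- clamp_grip (a point): on the clamp knob's axis, 77 mm above the table. The bar grip is 52 mm long, 14 mm thick, 32 mm high, from 54 to 86 mm above the table, over a disc of 48 mm diameter; this point's x axis runs along the bar towards its white line
- clamp_tip (a point): the end of the bar with the white line, 26 mm from the axis
- focus_box: white focus control box, fixed, 90 x 90 x 30 mm, its knob in the centre of its top; origin under its centre
- focus (a joint): focus knob (black, vertical axis), 0 to 3.6 rad, grows turning clockwise seen from above; turning it moves the microscope head a few mm up or down
- focus_grip (a point): on the focus knob's axis, 61 mm above the table. The bar grip is 52 mm long, 14 mm thick, 32 mm high, from 38 to 70 mm above the table; this point's x axis runs along the bar towards the white pointer
- focus_tip (a point): the end of the focus knob's white pointer, 38 mm from the axis
- index_mark (a point): the bright green mark (10 x 8 mm) on the top of the focus box, at 38 mm from the knob's axis; the pointer must meet it
- dish0: closed round culture dish, upright, 60 mm diameter, 26 mm high, 70 g, white with a blue lid; origin at the centre of its underside, z up; None if absent; stands on the bench at the start
- dish1: closed round culture dish, upright, 60 mm diameter, 26 mm high, 70 g, white with a blue lid; origin at the centre of its underside, z up; None if absent; stands on the bench at the start
- dish2: closed round culture dish, upright, 60 mm diameter, 26 mm high, 70 g, white with a blue lid; origin at the centre of its underside, z up; None if absent; stands on the bench at the start
- target: aluminium calibration block with a black checker pattern, 80 mm (x) by 50 mm (y) by 18 mm high, 180 g; origin at the centre of its underside; starts on the carriage
- bay: small square of green tape on the table, 110 mm inside, 145 mm outside, flat; origin at its centre: the block's place
- tally: chrome tally counter, 56 mm diameter foot, 57 mm high, loose; to be left alone
- reagent: brown bottle, 66 mm diameter, 150 mm high, loose; to be left alone
- beaker: white beaker, 80 mm diameter, 90 mm high, loose; to be left alone
Things that resemble listed ones, but are neither listed nor needed, are in the scene too. What is shaped like the target but pink or turquoise is not meant. Leave any turquoise look-alike of the focus_box alone.

How it is judged:
By the outcome, as a careful person would: the job done as asked, in the order asked, and still so for the second after the job is handed in, with the robot touching nothing.
Of dish0, dish1, dish2 only 1 to 3 are there at a start; the rules pass over those that are not, and their reading is None.
At some moment in a run one of dish0, dish1, dish2, target may be knocked a few centimetres aside while the robot is not near it.
Once in a run the grip may slacken for a moment while it holds something.
It also fails if it takes over 210 s, if anything falls off the work surface, if the arm or the gripper's body presses on something with over 40 N, if the wrist force passes 120 N, or if a joint passes its speed limit or range.

### The arm

A 6-joint arm with a two-finger parallel gripper is mounted at the origin on the work surface. World frame = base frame: x ahead of the robot, y to its left, z up, the work surface at z = 0. Lengths are in m, angles in rad, forces in N, time in s.
With the tool pointing down it reaches from about 0.4 to 0.925 m from the base axis. Payload 12.5 kg.
Tool frame: the origin (TCP) lies on the centre line of the jaws, within the pads' length; the fingertips stand env.tips_ahead ahead of it and the grasp point (between the pads) lies 2 mm behind it (env.tips_ahead is the distance from the TCP to the fingertips, in m); z points along the fingers, y is the line along which they close (so a half turn about z gives the same grasp; the last joint's range is limited). The gripper opens to 95 mm and grips with 3 to 60 N. Pads are 20 mm wide; open, the fingers measure 119 mm over their backs; the gripper's body (75 mm by 180 mm) begins 59 mm behind the grasp point.
Start: joints at [-1.382, 0.491, 1.559, -0, 1.092, -0.106], TCP at [0.182, -0.598, 0.232] pointing down, gripper open.
Joint ranges: [-3.1, 3.1], [-0.84, 2.19], [0.05, 2.79], [-1.13, 4.28], [0.06, 2.93], [-2.69, 2.69]. Speed limits (rad/s): [2.22, 2.22, 2.79, 3.14, 3.14, 3.14].

### API

Orientations are given as a rotation vector (axis times angle).
In Python, from cell import env, hand, kin, eyes, order, get_t, get_joint_pos, get_qvel, get_effort, get_ee_pos, get_tcp_rot, get_wrist_force, get_torque, get_grip_width, get_gripper_force gives the robot as it stands. Calls block until the motion is done:
- env.movep(position, orientation): joint-space move of the TCP to a pose.
- env.move_straight(position, ori=None, max_speed=0.15, max_force=None): straight line of the TCP; ori=None keeps the orientation; max_speed is the mean speed in m/s. With max_force (N) it stops when the force on the tool has changed by that much, and returns True; else False.
- env.set_joints(angles): joint-space move.
- hand.grip(opening, newtons=None): finger opening in m; newtons is the grip in N (None keeps the last); returns when the fingers have stopped.
- env.wait(seconds).
- kin.ik(position, orientation): joint angles nearest the present ones, or None.
- eyes.get_image(name): name is "side" or "top"; returns a dict with "img" (420x560x3 uint8, blue, green, red), "depth" (420x560 float32, m along the optical axis (not along the pixel's ray), 0 where there is no reading), "camera_matrix" (3x3 intrinsics, pixels), "world_from_camera" (4x4, takes a point from camera to world coordinates). Camera axes: x right, y down, z forward; pixel columns grow to the right and rows downward; lengths in m; the calibration is good to about 2 mm. A picture is of the moment at which its call begins.
A pose or a line that the arm cannot do raises env.PlanningError and nothing moves.
- order.finish_job(): hands the job in; it is judged then, once.
Readings, each from a call of its own:
- get_t(): time.
- get_joint_pos(): joint angles.
- get_qvel(): joint speeds.
- get_effort(): joint torques, N m.
- get_ee_pos(): TCP position.
- get_tcp_rot(): TCP orientation.
- get_wrist_force(): force on the tool from outside, world axes, zero at the start.
- get_torque(): the same for the moment, N m.
- get_grip_width(): finger opening in m.
- get_gripper_force(): force on a finger pad.
Only numpy, scipy, OpenCV 4.12 (cv2) and the standard library are available. Lean on these libraries where they do the work, as an engineer would, in place of code of your own. Each camera call takes 0.05 s, during which the arm holds its last target. There are 200 camera calls.

## Working session

There is one attempt and no reset: what is moved stays moved. The work goes in short steps, each a Python script; the robot and the scene stay as the last script left them, time stands still between calls to the robot, and variables do not carry over. Pictures are saved under pics/ and viewed, at most 14 in all, crops included, and the job is handed in when it is done.

```bash
ls; mkdir -p pics; python3 - <<'E'
from cell import *
import cv2,numpy as np
for n in("top","side"):
    d=eyes.get_image(n); cv2.imwrite(f"pics/{n}0.png",d["img"]); np.savez(f"pics/{n}0.npz",**d)
    print(n,d["camera_matrix"].round(1).tolist(),d["world_from_camera"].round(3).tolist())
print(get_t(),env.tips_ahead,get_tcp_rot())
E
```

```text
pics
top [[523.1, 0.0, 284.2], [0.0, 523.1, 212.0], [0.0, 0.0, 1.0]] [[0.019, -0.994, 0.107, 0.346], [-1.0, -0.016, 0.023, 0.006], [-0.021, -0.107, -0.994, 1.505], [0.0, 0.0, 0.0, 1.0]]
side [[536.0, 0.0, 275.5], [0.0, 536.0, 208.0], [0.0, 0.0, 1.0]] [[0.996, -0.058, 0.066, 0.396], [-0.087, -0.531, 0.843, -1.347], [-0.014, -0.846, -0.534, 0.985], [0.0, 0.0, 0.0, 1.0]]
0.1 0.017 [-3.10654261e+00 -4.61240451e-01  6.70042315e-05]
```

View pics/top0.png

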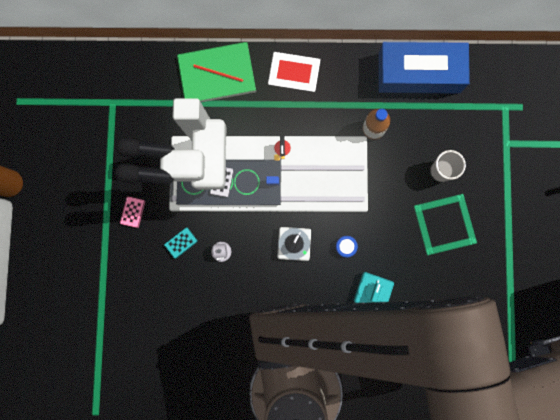

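View pics/side0.png

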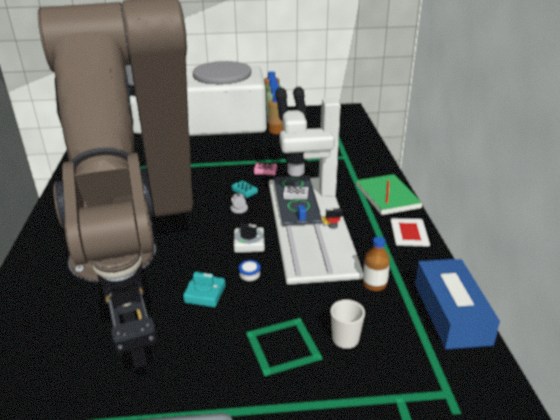

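```bash
cat > h.py <<'E'
from cell import *
import cv2,numpy as np
from scipy.spatial.transform import Rotation as R
def shot(n,save=None):
    d=eyes.get_image(n)
    if save: cv2.imwrite(f"pics/{save}.png",d["img"])
    d["hsv"]=cv2.cvtColor(d["img"],cv2.COLOR_BGR2HSV); return d
def ray(d,uv,z):
    "pixel(s) -> world point on plane z"
    uv=np.atleast_2d(np.asarray(uv,float)); T=d["world_from_camera"]
    r=np.c_[uv,np.ones(len(uv))]@np.linalg.inv(d["camera_matrix"]).T@T[:3,:3].T
    return T[:3,3]+r*((z-T[2,3])/r[:,2])[:,None]
def two(d1,p1,d2,p2):
    "nearest point of two rays, and their gap"
    a,b=[ray(d,p,0)[0] for d,p in((d1,p1),(d2,p2))]
    A,B=d1["world_from_camera"][:3,3],d2["world_from_camera"][:3,3]
    u,v=(a-A)/np.linalg.norm(a-A),(b-B)/np.linalg.norm(b-B)
    s=np.linalg.lstsq(np.c_[u,-v],B-A,rcond=None)[0]
    P,Q=A+s[0]*u,B+s[1]*v
    return (P+Q)/2,np.linalg.norm(P-Q)
def cloud(d):
    "world point per pixel, from depth"
    h,w=d["depth"].shape; v,u=np.mgrid[:h,:w]
    p=np.stack([u,v,np.ones_like(u)],-1)@np.linalg.inv(d["camera_matrix"]).T*d["depth"][...,None]
    T=d["world_from_camera"]; return p@T[:3,:3].T+T[:3,3]
def blobs(d,lo,hi,amin=15,box=None):
    "colour blobs (hsv range): list of area, centroid, contour"
    m=cv2.inRange(d["hsv"],np.array(lo),np.array(hi))
    if box: k=np.zeros_like(m); k[box[1]:box[3],box[0]:box[2]]=1; m=m*k
    c,_=cv2.findContours(m,cv2.RETR_EXTERNAL,cv2.CHAIN_APPROX_NONE); o=[]
    for x in c:
        M=cv2.moments(x)
        if M["m00"]>=amin: o.append((M["m00"],np.array([M["m10"],M["m01"]])/M["m00"],x))
    return sorted(o,key=lambda t:-t[0])
E
python3 - <<'E'
from h import *
ds={}
for n in("top","side"):
    d=dict(np.load(f"pics/{n}0.npz")); d["hsv"]=cv2.cvtColor(d["img"],cv2.COLOR_BGR2HSV); ds[n]=d
    c=cloud(d)
    for nm,lo,hi in(("blue",(105,150,60),(130,255,255)),("green",(55,120,70),(85,255,255)),("red",(0,170,80),(6,255,255)),("yellow",(18,150,90),(32,255,255))):
        for a,p,x in blobs(d,lo,hi,8):
            q=c[int(p[1]),int(p[0])]
            print(n,nm,a,p.round(1),cv2.boundingRect(x),q.round(3))
T=cv2.resize(ds["top"]["img"][125:270,165:385],None,fx=3.6,fy=3.6,interpolation=cv2.INTER_CUBIC)
cv2.imwrite("pics/c1.png",T)
S=cv2.resize(ds["side"]["img"][150:300,220:370],None,fx=4,fy=4,interpolation=cv2.INTER_CUBIC)
cv2.imwrite("pics/c2.png",S)
E
```

```text
top blue 3739.0 [426.9  65. ] (381, 43, 89, 50) [ 0.922 -0.353  0.077]
top blue 329.0 [346.4 246.1] (336, 236, 22, 21) [ 0.411 -0.136  0.027]
top blue 81.5 [381.2 113.9] (376, 109, 11, 11) [ 0.759 -0.214  0.152]
top blue 54.5 [272.5 179.5] (267, 177, 12, 6) [0.589 0.073 0.084]
top green 3676.0 [442.6 163.6] (202, 100, 358, 262) [ 0.656 -0.413  0.01 ]
top green 3379.5 [216.1  71.4] (177, 42, 79, 58) [0.922 0.249 0.015]
top green 2768.5 [100.5 209.9] (16, 98, 157, 318) [ 0.508  0.578 -0.001]
top green 2591.0 [445.  224.1] (414, 194, 63, 62) [ 0.48  -0.418  0.004]
top green 24.5 [244.9 183.8] (234, 170, 25, 25) [0.585 0.155 0.035]
top green 10.0 [185.2 189.4] (181, 182, 10, 12) [0.564 0.322 0.042]
top red 488.0 [294.   71.1] (278, 61, 33, 21) [0.928 0.022 0.005]
top red 31.5 [217.7  72.7] (194, 65, 49, 16) [0.346 0.006 1.505]
top yellow 9.5 [276.4 157.1] (275, 155, 4, 5) [0.66  0.065 0.044]
side blue 4936.5 [455.8 304.4] (416, 258, 82, 92) [ 0.907 -0.404  0.081]
side blue 112.0 [273.1  84.3] (269, 73, 10, 28) [0.58  1.027 0.155]
side blue 89.5 [301.6 212.4] (298, 205, 8, 16) [0.586 0.05
[... 155 characters left out ...]
 green 3361.0 [353.6 381.5] (94, 243, 367, 177) [ 0.63  -0.543 -0.001]
side green 2713.5 [283.  346.3] (246, 318, 77, 59) [ 0.479 -0.426  0.004]
side green 1442.0 [382.1 186.6] (338, 139, 82, 70) [0.908 0.281 0.022]
side green 261.5 [369.5 213.5] (355, 185, 28, 52) [ 0.831  0.148 -0.003]
side green 166.0 [222.4 163.3] (191, 160, 66, 7) [ 0.335  0.575 -0.004]
side green 12.0 [282.1 160.1] (278, 159, 8, 4) [0.575 0.565 0.001]
side green 11.5 [267.9 160.9] (262, 160, 10, 3) [ 0.516  0.577 -0.002]
side red 200.0 [409.3 231.1] (401, 224, 19, 15) [0.93  0.022 0.002]
side red 34.5 [333.1 219.4] (327, 217, 12, 6) [0.686 0.044 0.052]
side yellow 13.0 [324.9 220.2] (322, 218, 8, 6) [0.66  0.055 0.042]
```

View pics/c1.png

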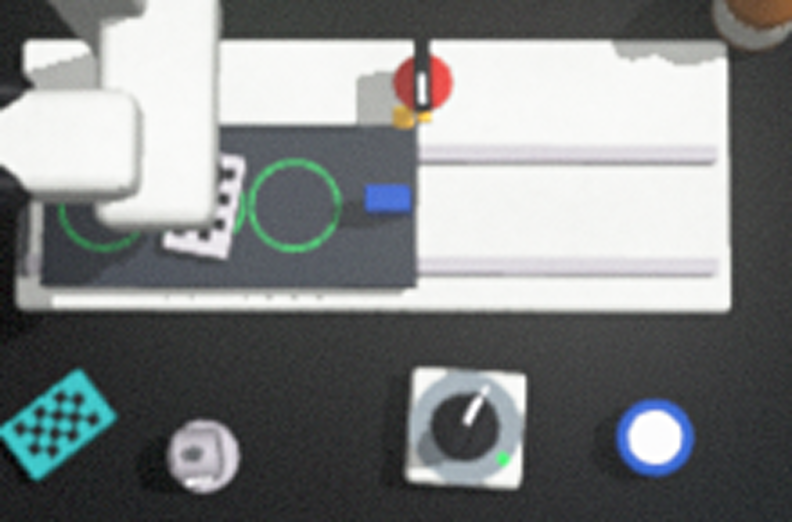

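View pics/c2.png

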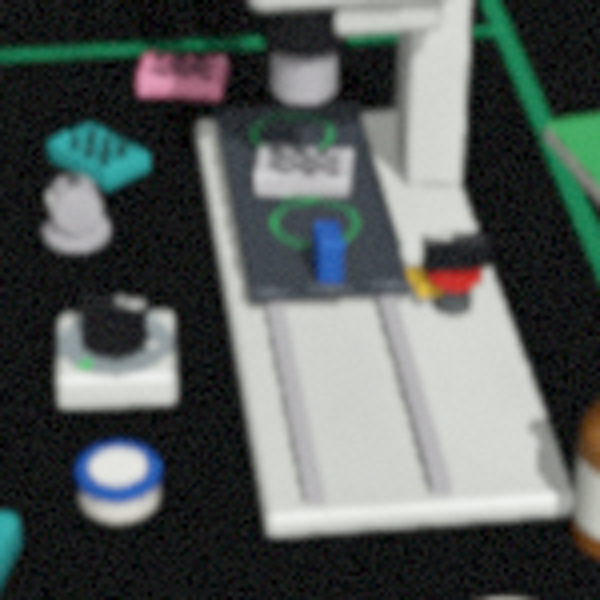

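```bash
python3 - <<'E'
from h import *
ds={}
for n in("top","side"):
    d=dict(np.load(f"pics/{n}0.npz")); d["hsv"]=cv2.cvtColor(d["img"],cv2.COLOR_BGR2HSV); ds[n]=d; d["c"]=cloud(d)
t,s=ds["top"],ds["side"]
# stand white plate yaw/extent
m=(t["hsv"][...,1]<40)&(t["hsv"][...,2]>150)&(abs(t["c"][...,2]-.02)<.008)
p=t["c"][m]; k=(p[:,0]>.4)&(p[:,0]<.8)&(abs(p[:,1])<.5); k=k&(p[:,0]>.47)
v,u=np.nonzero(m); q=ray(t,np.c_[u,v][k],.02)
r=cv2.minAreaRect(q[:,:2].astype(np.float32)); print("stand",r, cv2.boxPoints(r).round(4).tolist(),np.median(p[k][:,2]))
def rep(nm,a,za,b):
    print(nm,"top@z",ray(t,a,za)[0].round(4),"two-view",[np.round(x,4) for x in two(t,a,s,b)])
# dish
B=lambda d,lo,hi,box:blobs(d,lo,hi,5,box)
BL=((105,150,60),(130,255,255))
a=B(t,*BL,(330,230,364,262))[0]; e=cv2.fitEllipse(a[2]); print("dish ell",e)
b=s["hsv"]; b=B(s,*BL,(230,250,265,290))
mid=lambda x:np.array([(x[2][:,0,0].min()+x[2][:,0,0].max())/2,(x[2][:,0,1].min()+x[2][:,0,1].max())/2])
rep("dish",e[0],.026,mid(b[0]))
a=B(t,*BL,(260,170,285,190))[0]
P=s["c"][(cv2.inRange(s["hsv"],*map(np.array,BL))>0)]; P=P[(abs(P[:,0]-.59)<.05)&(abs(P[:,1]-.06)<.06)]
print("grip top", ray(t,cv2.minAreaRect(a[2])[0],.08)[0].round(4),cv2.minAreaRect(a[2]),"side",P.min(0),P.max(0),P.mean(0))
# clamp disc
m=cv2.inRange(t["hsv"],(0,120,60),(8,255,255)); m[:135]=0;m[160:]=0;m[:,:270]=0;m[:,295:]=0
v,u=np.nonzero(m); c,rad=cv2.minEnclosingCircle(np.c_[u,v].astype(np.float32)); print("disc px",c,rad,ray(t,c,.054)[0].round(4))
for n,d in ds.items():
    c=d["c"]; 
    for nm,x0,y0,z0,z1,rr in(("clampbar",.685,.045,.075,.095,.04),("focusbar",.42,.0,.06,.08,.045),("block",.59,.22,.055,.065,.07)):
        P=c[(abs(c[...,0]-x0)<rr)&(abs(c[...,1]-y0)<rr)&(c[...,2]>z0)&(c[...,2]<z1)]
        if len(P): r=cv2.minAreaRect(P[:,:2].astype(np.float32)); print(n,nm,len(P),P.mean(0).round(4),r, P[:,2].max().round(3))
# focus
w=cv2.inRange(t["hsv"],(0,0,130),(180,60,255)); g=cv2.inRange(t["hsv"],(50,90,90),(90,255,255))
v,u=np.nonzero(g[225:265,270:320]); M=np.array([u.mean()+270,v.mean()+225]); print("mark",M,ray(t,M,.03)[0].round(4))
mm=(t["c"][...,2]>.02)&(t["c"][...,2]<.04)&(abs(t["c"][...,0]-.42)<.08)&(abs(t["c"][...,1])<.08)
v,u=np.nonzero(mm); q=ray(t,np.c_[u,v],.03); print("fbox",cv2.minAreaRect(q[:,:2].astype(np.float32)))
g=cv2.inRange(t["hsv"],(50,80,60),(90,255,255)); g[:165]=0;g[200:]=0;g[:,:232]=0;g[:,262:]=0
v,u=np.nonzero(g); e=cv2.fitEllipse(np.c_[u,v].astype(np.float32)); print("place0",e,ray(t,e[0],.042)[0].round(4))
a=blobs(t,(55,120,70),(85,255,255),500,(405,185,485,265))[0]; r=cv2.minAreaRect(a[2]); print("bay",r,ray(t,r[0],0)[0].round(4))
P=ray(t,cv2.boxPoints(r),0); print(P.round(3).tolist())
E
```

```text
stand ((0.6191501021385193, -0.01731237769126892), (0.21805627644062042, 0.7737307548522949), 0.6031800508499146) [[0.5060999989509583, 0.3684000074863434], [0.51419997215271, -0.40529999136924744], [0.732200026512146, -0.40299999713897705], [0.7240999937057495, 0.37070000171661377]] 0.019569358302023776
dish ell ((346.3980712890625, 246.06326293945312), (20.428260803222656, 20.607290267944336), 35.4116325378418)
dish top@z [ 0.4112 -0.1375  0.026 ] two-view [array([ 0.4117, -0.1374,  0.0271]), np.float64(0.001)]
grip top [0.5887 0.0723 0.08  ] ((272.5, 179.5), (5.0, 11.0), 90.0) side [0.57878908 0.04930594 0.04418098] [0.60001707 0.0873748  0.08398762] [0.58872409 0.06327371 0.06928863]
disc px (282.2209167480469, 147.593017578125) 7.672489643096924 [0.6849 0.0479 0.054 ]
top clampbar 92 [0.6858 0.0478 0.0848] ((0.6859398484230042, 0.047777920961380005), (0.049888331443071365, 0.011344168335199356), 1.202889084815979) 0.092
top focusbar 101 [0.4172 0.0097 0.0695] ((0.4178025424480438, 0.009539409540593624), (0.013595253229141235, 0.05162622407078743), 64.25677490234375) 0.076
top bl
[... 406 characters left out ...]
 0.05403568223118782), 67.2432861328125) 0.076
side block 197 [0.588  0.2113 0.0596] ((0.5876979231834412, 0.21444162726402283), (0.059876516461372375, 0.07939315587282181), 80.50520324707031) 0.065
mark [304.2 252. ] [ 0.3923 -0.0189  0.03  ]
fbox ((0.4173285961151123, 0.009623933583498001), (0.08939380943775177, 0.0895855650305748), 87.55077362060547)
place0 ((246.08375549316406, 181.630859375), (24.027713775634766, 25.32749366760254), 83.496337890625) [0.5879 0.1488 0.042 ]
bay ((445.1470947265625, 224.08827209472656), (52.1451530456543, 52.63022994995117), 75.96376037597656) [ 0.4803 -0.4222  0.    ]
[[0.533, -0.332, 0.0], [0.573, -0.479, 0.0], [0.428, -0.512, 0.0], [0.389, -0.366, 0.0]]
```

```bash
cat >> h.py <<'E'
def ori(a): return (R.from_euler("z",a)*R.from_euler("x",np.pi)).as_rotvec()
def turn(p,a0,a1,step=.2):
    "turn the tool about its own axis at p"
    n=max(1,int(np.ceil(abs(a1-a0)/step)))
    for a in np.linspace(a0,a1,n+1)[1:]: env.movep(p,ori(a))
def st(m=""): print(m,"t%.1f"%get_t(),"p",get_ee_pos().round(4),"w%.4f"%get_grip_width(),"gf%.1f"%get_gripper_force(),"F",np.round(get_wrist_force(),1),"q6 %.2f"%get_joint_pos()[5])
E
python3 - <<'E'
from h import *
for n in("top","side"):
    d=dict(np.load(f"pics/{n}0.npz")); c=cloud(d)
    P=c[(c[...,2]>.125)&(c[...,2]<.42)&(c[...,0]>.54)&(c[...,0]<.76)&(c[...,1]>.05)&(c[...,1]<.35)]
    for x in np.arange(.54,.75,.03):
        q=P[abs(P[:,0]-x)<.015]; 
        if len(q): print(n,x.round(2),np.percentile(q[:,1],[1,50,99]).round(3),np.percentile(q[:,2],[1,99]).round(3))
env.movep([.6855,.047,.2],ori(0.02)); hand.grip(.06,20); st()
t=shot("top","t1"); s=shot("side","s1")
for n,d in(("t",t),("s",s)):
    for a,p,x in blobs(d,(105,150,60),(130,255,255),25): print(n,a,p.round(),cloud(d)[int(p[1]),int(p[0])].round(3))
E
```

```text
top 0.54 [0.183 0.261 0.349] [0.236 0.333]
top 0.57 [0.183 0.257 0.348] [0.234 0.331]
top 0.6 [0.183 0.261 0.348] [0.238 0.328]
top 0.63 [0.183 0.238 0.348] [0.241 0.331]
top 0.66 [0.184 0.219 0.263] [0.241 0.272]
top 0.69 [0.184 0.245 0.287] [0.201 0.363]
top 0.72 [0.205 0.248 0.287] [0.236 0.364]
side 0.54 [0.179 0.247 0.349] [0.183 0.334]
side 0.57 [0.178 0.207 0.347] [0.131 0.332]
side 0.6 [0.179 0.202 0.344] [0.132 0.327]
side 0.63 [0.178 0.2   0.348] [0.183 0.332]
side 0.66 [0.177 0.192 0.253] [0.192 0.27 ]
side 0.69 [0.181 0.229 0.281] [0.127 0.362]
side 0.72 [0.196 0.231 0.28 ] [0.128 0.362]
 t3.8 p [0.6855 0.047  0.2   ] w0.0600 gf0.0 F [-0.5 -0.4 -0.6] q6 1.52
t 3474.0 [427.  64.] [ 0.927 -0.353  0.079]
t 316.5 [346. 246.] [ 0.412 -0.137  0.022]
t 78.5 [381. 114.] [ 0.762 -0.216  0.143]
s 4941.0 [456. 305.] [ 0.906 -0.405  0.082]
s 250.0 [249. 266.] [ 0.412 -0.132  0.025]
s 89.5 [302. 212.] [0.586 0.058 0.076]
s 86.5 [379. 241.] [ 0.756 -0.216  0.147]
s 54.5 [274.  90.] [0.572 0.93  0.166]
```

View pics/t1.png

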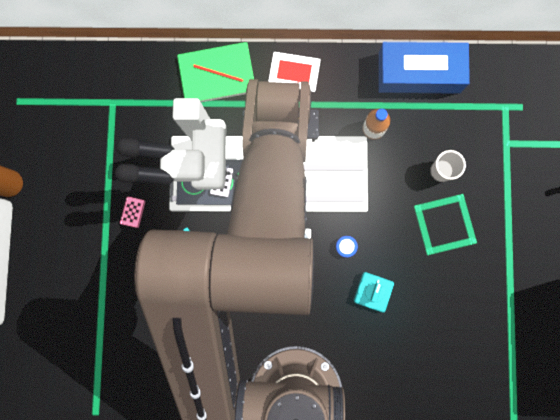

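```bash
python3 - <<'E'
from h import *
P=[.6857,.0475,.077]
print(env.move_straight(P,ori(.02),.12,max_force=15)); st("down")
hand.grip(0.0,25); st("grip")
turn(P,.02,1.42,.25); st("turned"); print(get_torque())
hand.grip(.05); env.move_straight([.6857,.0475,.16],None,.2); 
env.movep([.588,-.02,.2],ori(np.pi/2+.01)); st()
t=shot("top"); 
cv2.imwrite("pics/c3.png",cv2.resize(t["img"][125:225,225:385],None,fx=4,fy=4))
E
```

```text
False
down t5.0 p [0.6861 0.0475 0.0778] w0.0604 gf0.0 F [ 0.4 -0.6 -0.1] q6 1.52
grip t5.8 p [0.6857 0.049  0.0771] w0.0140 gf25.0 F [0.9 8.8 0.5] q6 1.52
turned t7.8 p [0.6867 0.0478 0.0771] w0.0139 gf25.0 F [ 5.   2.8 -3.5] q6 0.13
[ 0.54661916 -1.18846255 -0.19182824]
 t9.8 p [ 0.5878 -0.0203  0.1992] w0.0500 gf0.0 F [-0.1  0.1  0.4] q6 -0.16
```

View pics/c3.png

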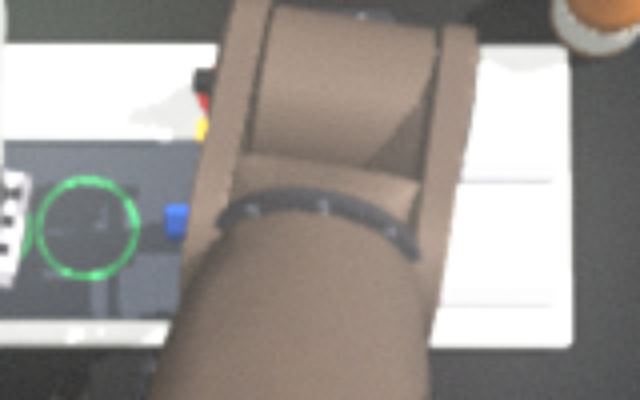

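```bash
python3 - <<'E'
from h import *
a=np.pi/2+.0105
env.movep([.5887,.070,.13],ori(a)); hand.grip(.05)
print(env.move_straight([.5887,.070,.067],None,.12,max_force=15)); hand.grip(0,30); st("grip")
p=get_ee_pos()
f=env.move_straight([p[0]+.0105*.2,p[1]-.2,p[2]],None,.1,max_force=20); st("pull %s"%f)
f=env.move_straight([p[0]+.0105*.245,p[1]-.245,p[2]],None,.05,max_force=15); st("pull2 %s"%f)
hand.grip(.05); q=get_ee_pos(); env.move_straight([q[0],q[1],.2],None,.2)
env.movep([.45,-.25,.3],ori(a)); st()
t=shot("top"); s=shot("side","s2")
np.savez("pics/out.npz",t=t["img"],td=t["depth"])
c=cloud(t)
for a_,p,x in blobs(t,(50,70,50),(90,255,255),15,(170,140,350,215)): print("green",a_,p.round(1),cv2.boundingRect(x),ray(t,p,.042)[0].round(4))
for n,d in(("t",t),("s",s)):
    c=cloud(d)
    w=(d["hsv"][...,1]<70)&(c[...,2]>.053)&(c[...,2]<.066)&(abs(c[...,0]-.59)<.06)&(abs(c[...,1]+.03)<.12)
    if w.sum(): P=c[w]; print(n,"block",len(P),P.mean(0).round(4),cv2.minAreaRect(P[:,:2].astype(np.float32)))
cv2.imwrite("pics/c4.png",cv2.resize(t["img"][125:275,215:415],None,fx=4,fy=4))
E
```

```text
False
grip t11.8 p [0.5898 0.07   0.0673] w0.0198 gf30.0 F [ 5.7  0.3 -1.4] q6 -0.00
pull False t14.0 p [ 0.5921 -0.1301  0.0673] w0.0198 gf30.0 F [ 4.5 -1.6 -3.6] q6 -0.34
pull2 True t14.8 p [ 0.5926 -0.1705  0.0673] w0.0197 gf30.0 F [0.3 1.7 4.2] q6 -0.40
 t17.1 p [ 0.4505 -0.2498  0.2991] w0.0501 gf0.0 F [ 0.4 -0.1 -0.4] q6 -0.65
green 549.0 [279.  181.7] (265, 169, 35, 26) [0.5893 0.0556 0.042 ]
green 532.5 [330.7 182. ] (315, 169, 30, 27) [ 0.5905 -0.0906  0.042 ]
t block 490 [ 0.5901 -0.0235  0.0596] ((0.5907971858978271, -0.02368699386715889), (0.049866534769535065, 0.08051691204309464), 80.33757019042969)
s block 289 [ 0.5893 -0.0286  0.0598] ((0.5909925699234009, -0.025596626102924347), (0.05670980364084244, 0.07922039180994034), 82.70578002929688)
```

View pics/c4.png

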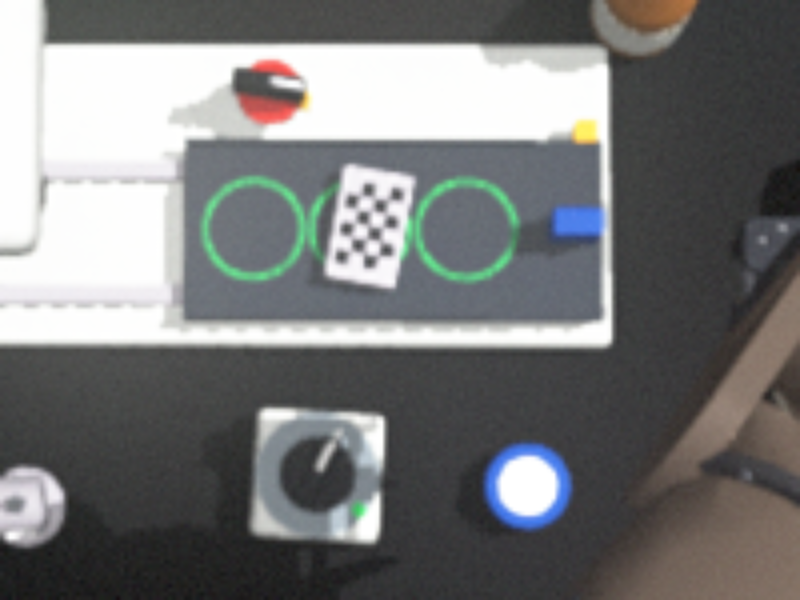

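```bash
python3 - <<'E'
from h import *
a=-.169
env.movep([.5907,-.024,.15],ori(a)); hand.grip(.08,30)
print(env.move_straight([.5907,-.024,.061],None,.12,max_force=12)); hand.grip(0,30); st("grip")
env.move_straight([.5907,-.024,.125],None,.15); st("lift")
env.move_straight([.4803,-.4222,.125],ori(.265),.25); st("over")
print(env.move_straight([.4803,-.4222,.0195],None,.12,max_force=10)); st("down")
hand.grip(.08); q=get_ee_pos(); env.move_straight([q[0],q[1],.13],None,.2)
env.movep([.35,-.35,.3],ori(.265))
t=shot("top"); s=shot("side"); st()
for n,d in(("t",t),("s",s)):
    c=cloud(d)
    w=(d["hsv"][...,1]<70)&(c[...,2]>.012)&(c[...,2]<.025)&(abs(c[...,0]-.48)<.07)&(abs(c[...,1]+.422)<.07)
    P=c[w]; print(n,"block",len(P),P.mean(0).round(4),cv2.minAreaRect(P[:,:2].astype(np.float32)))
for n,d in(("t",t),("s",s)):
    for a_,p,x in blobs(d,(105,150,60),(130,255,255),40): print(n,a_,p.round(1),cloud(d)[int(p[1]),int(p[0])].round(3))
for a_,p,x in blobs(t,(50,70,50),(90,255,255),15,(170,140,345,215)): 
    c,r=cv2.minEnclosingCircle(x); print("green",a_,np.round(c,1),round(r,1),ray(t,c,.042)[0].round(4))
a=max(blobs(t,(105,150,60),(130,255,255),100,(320,225,370,270)),key=lambda b:b[0]);e=cv2.fitEllipse(a[2]); print("dish",ray(t,e[0],.026)[0].round(4),e[1])
x0=t["img"][185:265,405:485]; cv2.imwrite("pics/c5.png",np.hstack([cv2.resize(x0,(400,400)),cv2.resize(t["img"][140:220,260:340],(400,400))]))
E
```

```text
True
grip t21.3 p [ 0.59   -0.0238  0.0593] w0.0497 gf31.5 F [ 0.8 -0.6  6.1] q6 1.59
lift t21.9 p [ 0.5903 -0.024   0.1244] w0.0497 gf30.0 F [ 0.4 -0.  -2. ] q6 1.59
over t23.6 p [ 0.4805 -0.4214  0.1249] w0.0497 gf30.0 F [ 0.5  0.1 -1.6] q6 0.48
False
down t24.7 p [ 0.4806 -0.4225  0.0202] w0.0498 gf30.0 F [ 0.7 -0.  -2.6] q6 0.48
 t27.1 p [ 0.3505 -0.3503  0.2984] w0.0798 gf0.0 F [ 0.2 -0.4  0.9] q6 0.39
t block 484 [ 0.4808 -0.4228  0.0183] ((0.48085278272628784, -0.423475980758667), (0.07940799742937088, 0.05200010538101196), 15.314264297485352)
s block 561 [ 0.4797 -0.4272  0.0182] ((0.4798700213432312, -0.42480766773223877), (0.08163820207118988, 0.05589529126882553), 14.945605278015137)
t 3602.0 [426.9  64.3] [ 0.923 -0.352  0.081]
t 335.0 [346.4 246. ] [ 0.412 -0.137  0.022]
t 81.5 [381.2 113.9] [ 0.759 -0.215  0.151]
t 65.0 [358.6 180. ] [ 0.591 -0.163  0.078]
s 4933.0 [455.9 304.6] [ 0.907 -0.402  0.079]
s 251.5 [249.  266.3] [ 0.409 -0.136  0.028]
s 114.0 [313.4 258.7] [ 0.589 -0.183  0.078]
s 108.5 [273.   84.2] [0.58  1.032 0.153]
s 86.5 [378.7 241.3] [ 0.755 -0.221  0.151]
green 1572.0 [304.5 181.5] 39.6 [ 0.5908 -0.0166  0.042 ]
dish [ 0.4112 -0.1374  0.026 ] (20.540742874145508, 20.869243621826172)
```

View pics/c5.png

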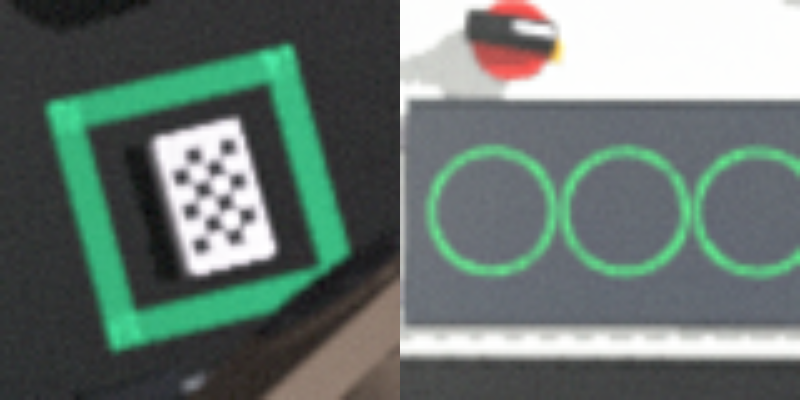

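```bash
python3 - <<'E'
from h import *
a=np.pi/2+.0105
env.movep([.4112,-.1374,.12],ori(a)); hand.grip(.09,20)
print(env.move_straight([.4112,-.1374,.023],None,.12,max_force=12)); hand.grip(0,20); st("grip")
p=get_ee_pos(); off=p[:2]-[.4112,-.1374]
env.move_straight([.4112,-.1374,.12],None,.15); st("lift")
P=np.array([.591,-.0912])
env.move_straight([*P,.12],None,.2); st("over")
print(env.move_straight([*P,.0655],None,.08,max_force=8)); st("down")
hand.grip(.08); q=get_ee_pos(); env.move_straight([q[0],q[1],.13],None,.2)
env.movep([.4,-.35,.3],ori(a)); st()
t=shot("top"); s=shot("side")
D=blobs(t,(105,150,60),(130,255,255),150,(300,150,355,270))
e=cv2.fitEllipse(D[0][2]); print("dish",ray(t,e[0],.068)[0].round(4),e)
b=blobs(s,(105,150,60),(130,255,255),100,(250,190,330,250))
for x in b: print("side",x[0],x[1])
w=blobs(t,(50,70,50),(90,255,255),300,(250,140,355,215))
for x in w: c,r=cv2.minEnclosingCircle(x[2]); print(np.round(c,1),r,ray(t,c,.042)[0].round(4),cv2.boundingRect(x[2]))
for x in blobs(t,(50,70,50),(90,255,255),500,(405,185,485,265)): print("bay",x[0])
cv2.imwrite("pics/c6.png",np.hstack([cv2.resize(t["img"][140:220,280:360],(400,400)),cv2.resize(s["img"][190:270,260:340],(400,400))]))
E
```

```text
False
grip t30.2 p [ 0.4113 -0.1374  0.0232] w0.0596 gf20.0 F [-0.6  0.6  4.6] q6 -0.49
lift t31.0 p [ 0.4109 -0.1373  0.1194] w0.0595 gf20.0 F [0.1 0.1 0.6] q6 -0.49
over t32.1 p [ 0.5902 -0.0912  0.1196] w0.0595 gf20.0 F [ 0.1  0.8 -0.1] q6 -0.27
True
down t32.8 p [ 0.5902 -0.0911  0.0647] w0.0596 gf20.0 F [-0.5  0.5  4.4] q6 -0.27
 t35.2 p [ 0.4004 -0.3495  0.2992] w0.0802 gf0.0 F [ 0.5 -0.1  0.4] q6 -0.85
dish [ 0.5882 -0.0916  0.068 ] ((331.66107177734375, 181.26681518554688), (19.06766700744629, 19.832054138183594), 106.32878875732422)
[304.5 181.5] 39.57913589477539 [ 0.5908 -0.0166  0.042 ] (265, 169, 80, 27)
bay 671.5
```

View pics/c6.png

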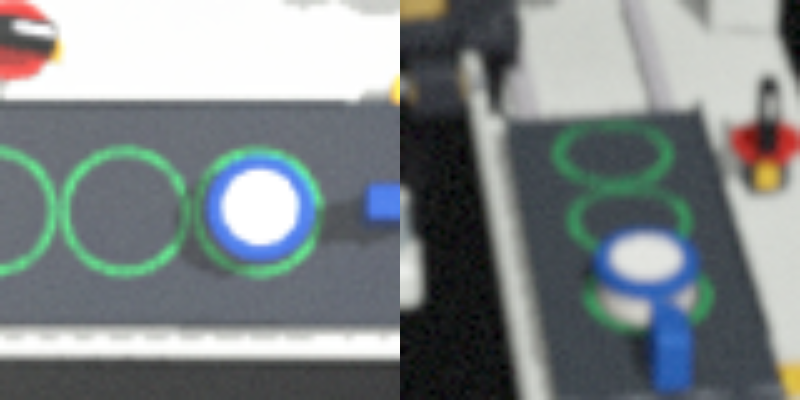

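```bash
python3 - <<'E'
from h import *
t=shot("top"); s=shot("side")
for n,d in(("t",t),("s",s)):
    c=cloud(d); w=(c[...,2]>.062)&(c[...,2]<.075)&(np.hypot(c[...,0]-.59,c[...,1]+.091)<.05)
    v,u=np.nonzero(w); q=ray(d,np.c_[u,v],np.median(c[w][:,2]))
    print(n,"cloud",w.sum(),q.mean(0).round(4),np.round(cv2.minEnclosingCircle(q[:,:2].astype(np.float32))[0],4))
    for lo in((100,60,40),(100,100,50),(105,150,60)):
        m=cv2.inRange(d["hsv"],lo,(130,255,255))*w.astype(np.uint8)
        cs=max(cv2.findContours(m,0,1)[0],key=cv2.contourArea); q=ray(d,cs[:,0],.068); e=cv2.fitEllipse(q[:,:2].astype(np.float32)); print(n,lo,np.round(e[0],4),np.round(e[1],4))
# circle1, circle2 via hole-free ellipse in each view
    m=cv2.inRange(d["hsv"],(50,70,50),(90,255,255)); c2=(abs(c[...,0]-.591)<.05)&(c[...,1]>-.14)&(c[...,1]<.11); m=m*c2.astype(np.uint8)
    v,u=np.nonzero(m); q=ray(d,np.c_[u,v],.042)[:,:2]
    for y in(.058,-.017):
        k=np.hypot(q[:,0]-.591,q[:,1]-y)<.039; e=cv2.fitEllipse(q[k].astype(np.float32)); print(n,"circle",np.round(e[0],4),np.round(e[1],4))
E
```

```text
t cloud 345 [ 0.5904 -0.0924  0.0679] [ 0.5901 -0.0918]
t (100, 60, 40) [ 0.5891 -0.0916] [0.0545 0.0568]
t (100, 100, 50) [ 0.5891 -0.0916] [0.0545 0.0568]
t (105, 150, 60) [ 0.5884 -0.0916] [0.0533 0.0548]
t circle [0.5891 0.0583] [0.0691 0.0699]
t circle [ 0.5898 -0.0168] [0.0692 0.0706]
s cloud 230 [ 0.5893 -0.0971  0.0683] [ 0.5895 -0.0976]
s (100, 60, 40) [ 0.5896 -0.0941] [0.0545 0.0634]
s (100, 100, 50) [ 0.5898 -0.0934] [0.0544 0.0617]
s (105, 150, 60) [ 0.5898 -0.0913] [0.0546 0.0623]
s circle [0.5909 0.0592] [0.0674 0.0686]
s circle [ 0.5909 -0.015 ] [0.0652 0.0698]
```

```bash
python3 - <<'E'
from h import *
a=np.pi/2+.0105
env.movep([.592,-.1705,.14],ori(a)); hand.grip(.05)
print(env.move_straight([.592,-.1705,.067],None,.12,max_force=15)); hand.grip(0,30); st("grip")
p=get_ee_pos()
f=env.move_straight([p[0]-.0105*.2,p[1]+.2,p[2]],None,.08,max_force=20); st("push %s"%f)
f=env.move_straight([p[0]-.0105*.246,p[1]+.246,p[2]],None,.03,max_force=15); st("push2 %s"%f)
hand.grip(.05); q=get_ee_pos(); env.move_straight([q[0],q[1],.15],None,.2); st()
env.movep([.5,-.2,.3],ori(a))
t=shot("top"); s=shot("side"); c=cloud(t)
for n,d in(("t",t),("s",s)):
    for a_,p,x in blobs(d,(105,150,60),(130,255,255),40,(230,150,380,290)): print(n,a_,p.round(1),cloud(d)[int(p[1]),int(p[0])].round(3))
P=c[(abs(c[...,0]-.686)<.045)&(abs(c[...,1]-.046)<.045)&(c[...,2]>.072)&(c[...,2]<.1)]; print("bar",len(P),P.mean(0).round(4),cv2.minAreaRect(P[:,:2].astype(np.float32)))
cv2.imwrite("pics/c7.png",np.hstack([cv2.resize(t["img"][130:230,210:310],(400,400)),cv2.resize(s["img"][160:260,250:350],(400,400))]))
E
```

```text
False
grip t38.7 p [ 0.5926 -0.1705  0.0672] w0.0198 gf30.0 F [3.8 0.4 0.3] q6 -0.40
push False t41.3 p [0.5903 0.0294 0.0672] w0.0199 gf30.0 F [1.5 0.2 3.9] q6 -0.07
push2 True t42.5 p [0.5899 0.0695 0.0672] w0.0201 gf30.0 F [-0.7 -3.3  4.5] q6 -0.00
 t43.8 p [0.5893 0.0694 0.1494] w0.0500 gf0.0 F [-0.2  0.3  0.1] q6 -0.00
t 54.5 [272.5 179.5] [0.59  0.074 0.079]
t 50.5 [255.6 177.4] [0.597 0.122 0.068]
s 80.0 [301.7 211.8] [0.586 0.055 0.081]
s 46.0 [376.1 241.1] [ 0.749 -0.223  0.152]
bar 108 [0.6863 0.0478 0.0833] ((0.6871196031570435, 0.047737106680870056), (0.05156594514846802, 0.015446732752025127), 80.65032958984375)
```

View pics/c7.png

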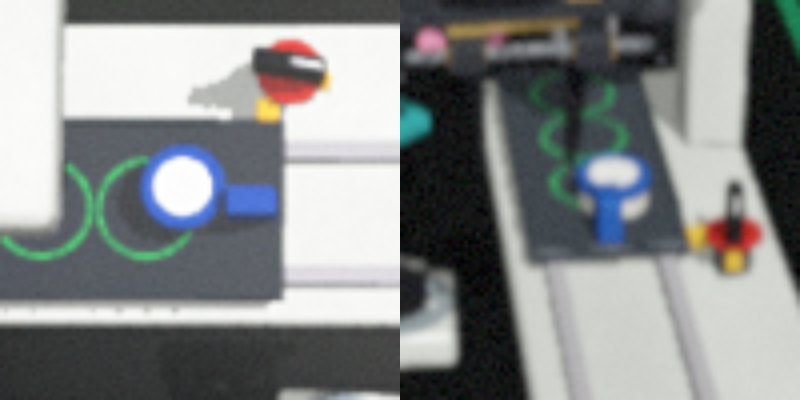

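```bash
python3 - <<'E'
from h import *
a=np.pi/2+.0105
env.movep([.5899,.0695,.15],ori(a)); hand.grip(.045)
print(env.move_straight([.5899,.0695,.067],None,.12,max_force=15)); hand.grip(0,30); st("grip")
p=get_ee_pos()
f=env.move_straight([p[0]+.0105*.2,p[1]-.2,p[2]],None,.08,max_force=20); st("pull %s"%f)
f=env.move_straight([p[0]+.0105*.246,p[1]-.246,p[2]],None,.03,max_force=15); st("pull2 %s"%f)
hand.grip(.045); q=get_ee_pos(); env.move_straight([q[0],q[1],.15],None,.2)
env.movep([.4,-.35,.3],ori(a))
t=shot("top"); s=shot("side")
for n,d in(("t",t),("s",s)):
    c=cloud(d); w=(c[...,2]>.062)&(c[...,2]<.074)&(c[...,1]>-.153)&(c[...,1]<-.05)&(abs(c[...,0]-.59)<.06)
    v,u=np.nonzero(w); q=ray(d,np.c_[u,v],.068); print(n,w.sum(),np.median(c[w][:,2]),np.round(cv2.minEnclosingCircle(q[:,:2].astype(np.float32)),4) if 0 else (cv2.minEnclosingCircle(q[:,:2].astype(np.float32)),q.mean(0)))
cv2.imwrite("pics/c8.png",np.hstack([cv2.resize(t["img"][140:220,300:380],(400,400)),cv2.resize(s["img"][190:270,260:340],(400,400))]))
E
```

```text
False
grip t48.1 p [0.5899 0.0695 0.0673] w0.0198 gf30.0 F [-1.2  0.5  3.7] q6 -0.00
pull False t50.8 p [ 0.5922 -0.1305  0.0673] w0.0199 gf30.0 F [ 3.1 -0.4  3.5] q6 -0.34
pull2 True t52.0 p [ 0.5926 -0.1704  0.0673] w0.0199 gf30.0 F [0.  2.9 5.3] q6 -0.40
t 337 0.06750526934078893 (((0.6016572713851929, -0.1216999962925911), 0.03250175714492798), array([ 0.60288337, -0.11911714,  0.068     ]))
s 206 0.06801780707041444 (((0.6016685962677002, -0.12281323969364166), 0.03352157399058342), array([ 0.60369067, -0.12008475,  0.068     ]))
```

View pics/c8.png

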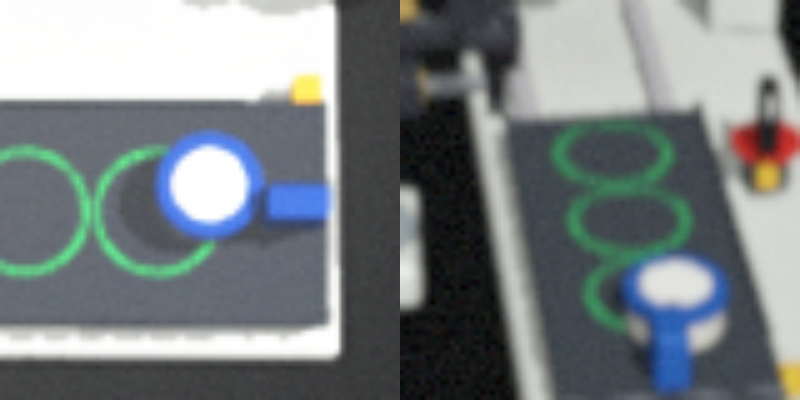

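```bash
cat >> h.py <<'E'
def lid(t,box,z=.068):
    "white lid disc inside the box -> world centre"
    b=blobs(t,(0,0,190),(180,60,255),50,box)
    b=[x for x in b if x[0]<300]
    e=cv2.fitEllipse(b[0][2]); return ray(t,e[0],z)[0],e
E
python3 - <<'E'
from h import *
a=np.pi/2+.0105
t=shot("top"); D,e=lid(t,(325,164,356,195)); print(D,e)
if np.hypot(D[0]-.603,D[1]+.12)<.006:
    env.movep([D[0],D[1],.14],ori(a)); hand.grip(.08,20)
    print(env.move_straight([D[0],D[1],.065],None,.1,max_force=12)); hand.grip(0,20); st("grip")
    env.move_straight([D[0],D[1],.10],None,.1); st("lift")
    P=np.array([.591,-.0915])
    env.move_straight([*P,.10],None,.1); st("over")
    print(env.move_straight([*P,.0650],None,.06,max_force=8)); st("down")
    hand.grip(.08); q=get_ee_pos(); env.move_straight([q[0],q[1],.13],None,.15)
    env.movep([.4,-.35,.3],ori(a)); st()
    t=shot("top"); print(lid(t,(315,164,348,198)))
E
```

```text
[ 0.6025057  -0.11812478  0.068     ] ((341.2897033691406, 176.3310089111328), (14.056620597839355, 14.407671928405762), 93.51081848144531)
False
grip t58.0 p [ 0.6027 -0.1182  0.0654] w0.0599 gf20.0 F [ 0.3 -0.5  3.7] q6 -0.31
lift t58.5 p [ 0.6024 -0.1181  0.1   ] w0.0599 gf20.0 F [-0.3 -0.1 -1.2] q6 -0.31
over t58.9 p [ 0.5909 -0.0908  0.1   ] w0.0597 gf20.0 F [1.  0.1 0.2] q6 -0.27
True
down t59.5 p [ 0.5905 -0.0915  0.0646] w0.0596 gf20.0 F [-0.  -0.2  2.5] q6 -0.27
 t62.0 p [ 0.4004 -0.3494  0.2993] w0.0800 gf0.0 F [ 1.2  0.1 -0.5] q6 -0.85
(array([ 0.58945995, -0.09209661,  0.068     ]), ((331.8596496582031, 180.83209228515625), (14.254097938537598, 14.460776329040527), 116.11771392822266))
```

Centred within about 1 mm. Push home again.

```bash
python3 - <<'E'
from h import *
a=np.pi/2+.0105
env.movep([.592,-.1705,.14],ori(a)); hand.grip(.045)
print(env.move_straight([.592,-.1705,.067],None,.12,max_force=15)); hand.grip(0,30); st("grip")
p=get_ee_pos()
f=env.move_straight([p[0]-.0105*.2,p[1]+.2,p[2]],None,.08,max_force=20); st("push %s"%f)
f=env.move_straight([p[0]-.0105*.246,p[1]+.246,p[2]],None,.03,max_force=15); st("push2 %s"%f)
hand.grip(.045); q=get_ee_pos(); env.move_straight([q[0],q[1],.15],None,.2)
env.movep([.5,-.2,.3],ori(a))
t=shot("top"); print(lid(t,(233,160,266,200))); s=shot("side")
for n,d in(("t",t),("s",s)):
    for a_,p,x in blobs(d,(105,150,60),(130,255,255),30,(230,150,330,250)): print(n,a_,p.round(1),cloud(d)[int(p[1]),int(p[0])].round(3))
cv2.imwrite("pics/c9.png",np.hstack([cv2.resize(t["img"][130:230,210:310],(400,400)),cv2.resize(s["img"][160:260,250:350],(400,400))]))
E
```

```text
False
grip t65.3 p [ 0.5926 -0.1706  0.0674] w0.0196 gf30.0 F [4.1 1.1 2. ] q6 -0.40
push False t68.0 p [0.5903 0.0297 0.0674] w0.0199 gf30.0 F [1.4 0.8 4.7] q6 -0.07
push2 True t69.2 p [0.5899 0.0695 0.0674] w0.0198 gf30.0 F [-1.1 -2.6  4.1] q6 -0.00
(array([0.58671903, 0.14851869, 0.068     ]), ((245.31674194335938, 180.5206756591797), (13.638175964355469, 14.138805389404297), 99.1322021484375))
t 291.5 [245.6 180.8] [0.588 0.149 0.07 ]
t 53.5 [272.4 179.5] [0.591 0.074 0.077]
s 92.5 [301.5 211.2] [0.586 0.06  0.078]
```

```bash
python3 - <<'E'
from h import *
P=[.6860,.048,.077]
env.movep([P[0],P[1],.2],ori(1.42)); hand.grip(.05)
print(env.move_straight(P,None,.12,max_force=15)); hand.grip(0,30); st("grip")
turn(P,1.42,.0,.24); st("turned"); print(get_torque())
hand.grip(.05); env.move_straight([P[0],P[1],.2],None,.2)
F=[.4175,.0097,.060]; a0,a1=np.radians([154.3,48.7])
env.movep([F[0],F[1],.15],ori(a0)); st()
print(env.move_straight(F,None,.12,max_force=15)); hand.grip(0,25); st("fgrip")
turn(F,a0,a1,.24); st("fturned"); print(get_torque())
hand.grip(.05); env.move_straight([F[0],F[1],.15],None,.2)
env.movep([.35,-.35,.3],ori(a1))
t=shot("top"); s=shot("side"); st(); np.savez("pics/fin.npz",t=t["img"],td=t["depth"])
print(lid(t,(233,160,266,200))[0]); c=cloud(t)
for nm,x0,y0,z0,z1,rr in(("clampbar",.685,.045,.075,.095,.04),("focusbar",.4175,.0097,.06,.08,.045)):
    Q=c[(abs(c[...,0]-x0)<rr)&(abs(c[...,1]-y0)<rr)&(c[...,2]>z0)&(c[...,2]<z1)]; print(nm,cv2.minAreaRect(Q[:,:2].astype(np.float32)))
g=cv2.inRange(t["hsv"],(50,90,90),(90,255,255)); v,u=np.nonzero(g[225:265,270:320]); print("mark",len(u),ray(t,[u.mean()+270,v.mean()+225],.03) if len(u) else 0)
cv2.imwrite("pics/c10.png",np.hstack([cv2.resize(t["img"][224:264,274:314],(400,400),interpolation=2),cv2.resize(t["img"][130:230,210:310],(400,400))]))
E
```

```text
False
grip t75.2 p [0.6867 0.0479 0.0771] w0.0137 gf30.0 F [ 5.  -0.4 -1.6] q6 0.12
turned t77.3 p [0.6856 0.0492 0.0772] w0.0137 gf30.0 F [-0.1  9.1  3.6] q6 1.54
[ 1.74957049 -0.15360156  0.23311187]
 t81.2 p [0.4177 0.0097 0.15  ] w0.0502 gf0.0 F [-0.4 -0.  -0. ] q6 -1.26
False
fgrip t82.8 p [0.4181 0.0107 0.0602] w0.0137 gf25.0 F [ 3.8 17.2  1.7] q6 -1.26
fturned t85.5 p [0.4166 0.0105 0.0601] w0.0139 gf25.0 F [-2.9 10.6  7.5] q6 0.59
[ 1.96859965  0.5298228  -0.02016818]
 t88.4 p [ 0.3505 -0.3492  0.2995] w0.0503 gf0.0 F [-0.6 -0.5 -0. ] q6 -0.20
[0.58671903 0.14851869 0.068     ]
clampbar ((0.685680627822876, 0.0477854385972023), (0.05030223727226257, 0.011411448940634727), 1.303684115409851)
focusbar ((0.4178507924079895, 0.01020011305809021), (0.05085612088441849, 0.013876593671739101), 48.459285736083984)
mark 8 [[ 0.39192625 -0.01971736  0.03      ]]
```

View pics/c10.png

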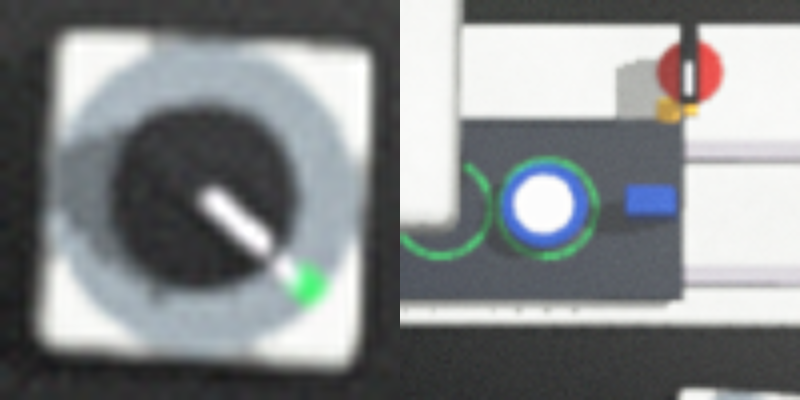

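```bash
python3 - <<'E'
from h import *
env.movep([.35,-.2,.35],ori(.6))
s=shot("side"); t=shot("top")
for n,d in(("t",t),("s",s)):
    c=cloud(d); w=(d["hsv"][...,1]<70)&(c[...,2]>.012)&(c[...,2]<.025)&(abs(c[...,0]-.48)<.07)&(abs(c[...,1]+.422)<.07)
    if w.sum(): print(n,w.sum(),cv2.minAreaRect(c[w][:,:2].astype(np.float32)))
r=cv2.absdiff(cv2.imread("pics/top0.png"),t["img"])[...,1]; print("tally,bottle,beaker change",[r[y-12:y+12,x-12:x+12].mean().round(1) for x,y in((221,251),(376,124),(448,166))])
print(lid(t,(233,160,266,200))[0])
order.finish_job(); st()
E
```

```text
t 490 ((0.48089760541915894, -0.4235946834087372), (0.07985126227140427, 0.0514482744038105), 14.5173978805542)
s 561 ((0.4808223843574524, -0.4246721863746643), (0.08113999664783478, 0.05680953338742256), 15.692984580993652)
tally,bottle,beaker change [np.float64(2.8), np.float64(2.5), np.float64(2.2)]
[0.58671903 0.14851869 0.068     ]
the job is handed in; nothing more can be done
the job is handed in; nothing more can be done
```

The job is handed in at about 90 s of the 210 s: the block lies flat in the green square, the one dish found on the bench sits about 1 mm off centre on the first circle (it got displaced during the first push, so I pulled the carriage out and re-centred it), the carriage is home, the clamp is locked, the focus pointer is on the green mark, and the tally counter, bottle and beaker show no change in the top camera.

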